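# Stack the lunch pots on the coaster and close them

### The job

Put the steel lunch pots together on the cork coaster, one piece at a time from the bottom up: first the big pot upright in the middle of the coaster, then the middle pot on it, then the small pot, and last the lid with the black knob. Each piece must sit fully home in the mouth of the one below; leave the finished tower standing free, and do not shift or knock over the jars, the tin or the garlic.

Things in the scene. Friction and masses are not known exactly. Their poses are not given: they have to be found in the camera images.
- big_pot: The biggest of three round steel pots, open, upright: 68 mm outside diameter, 66 mm high, mouth 58 mm, wall 5 mm. Loose, about 200 g. Origin: centre of the underside; z up. Flat underside, straight sides, no plug foot.
- middle_pot: The middle one of three round steel pots, open, upright: 61 mm outside diameter, 52 mm high, mouth 51 mm, wall 5 mm. Loose, about 150 g. Origin: centre of the underside; z up. Foot: tapered plug 8 mm high, 48 mm across at the bottom, 55 mm at its top; fits the big pot's mouth; the shoulder above it rests on that rim (origin then 58 mm above the big pot's). Grip above the shoulder.
- small_pot: The smallest of three round steel pots, open, upright: 54 mm outside diameter, 40 mm high, mouth 44 mm, wall 5 mm. Loose, about 110 g. Origin: centre of the underside; z up. Foot: tapered plug 8 mm high, 41 mm across at the bottom, 48 mm at its top; fits the middle pot's mouth; the shoulder above it rests on that rim (origin then 44 mm above the middle pot's). Grip above the shoulder.
- pot_lid: Lid: steel disc 50 mm across, 6 mm thick, with a black upright round knob, 22 mm in diameter, 14 to 40 mm above the origin. Below the disc a tapered plug 8 mm high, 34 mm across at the bottom, 41 mm at its top; it drops into the small pot's mouth until the disc rests on the rim (origin then 32 mm above the small pot's). Loose, about 60 g. Origin: centre of the underside; z up.
- coaster: Round flat cork coaster, 110 mm across, 8 mm thick, fixed to the worktop. Origin: centre of its underside, on the worktop; z up.
- jam_jar: Squat glass jam jar with a lid, 68 mm across, 84 mm tall. Origin: centre of the underside. Loose; not part of the job, to be left where it stands.
- spice_jar: Slim spice jar with a screw cap, 47 mm across, 98 mm tall. Origin: centre of the underside. Loose; not part of the job, to be left where it stands.
- food_tin: Closed tin can, 75 mm across, 58 mm tall. Origin: centre of the underside. Loose; not part of the job, to be left where it stands.
- garlic: Bulb of garlic, 60 mm across, 58 mm tall with its stalk. Origin: centre of the underside. Loose; not part of the job, to be left where it stands.
There are look-alikes about, which are no part of the job. What is shaped like the pot_lid but blue or turquoise is not meant.

How it is judged:
By the outcome, as a careful person would: the job done as asked, in the order asked, and still so for the second after the job is handed in, with the robot touching nothing.
It also fails if it takes over 109 s, if anything falls off the work surface, if the arm or the gripper's body presses on something with over 40 N, if the wrist force passes 120 N, or if a joint passes its speed limit or range.

### The arm

A 7-joint arm with a two-finger parallel gripper is mounted at the origin on a cart in front of the work surface, level with it; the furniture and walls round the work are solid. World frame = base frame: x ahead of the robot, y to its left, z up, the work surface at z = 0. Lengths are in mm, angles in rad, forces in N, time in s.
With the tool pointing down it reaches from about 400 to 875 mm from the base axis. Payload 19.3 kg.
Tool frame: the origin (TCP) lies at the very end of the fingers, on their centre line; the grasp point (between the pads) lies 19 mm behind it (grip_point_offset is the z of the grasp point in the tool frame, in mm); z points along the fingers, y is the line along which they close (so a half turn about z gives the same grasp; the last joint's range is limited). The gripper opens to 85 mm and grips with 20 to 120 N. Pads are 22 mm wide; open, the fingers measure 114 mm over their backs; the gripper's body (76 mm by 85 mm) begins 54 mm behind the grasp point. The pads swing forward as they close: fully open they stand 13 mm farther back than shut.
Start: joints at [1.219, 0.521, -0.036, 1.599, 0.021, 1.021, -0.113], TCP at [173.775, -600.347, 231.291] pointing down, gripper open.
Joint ranges: [-2.91, 2.91], [-0.3, 2.13], [-1.5, 1.42], [0.17, 2.43], [-1.26, 4.41], [0.16, 1.93], [-2.52, 2.52]. Speed limits (rad/s): [1.89, 1.89, 2.39, 2.39, 3.01, 3.01, 3.01].

### API

Orientations are given as a 3x3 rotation matrix whose columns are the frame's x, y, z axes.
In Python, from workcell import movep, movel, goto_joints, open_gripper, clamp, wait, inverse_kinematics, read_state, camera, PlanningError, finish_job, grip_point_offset gives the robot as it stands. Calls block until the motion is done:
- movep(position, orientation): joint-space move of the TCP to a pose.
- movel(position, frame=None, max_speed=150, guard=None): straight line of the TCP; frame=None keeps the orientation; max_speed is the mean speed in mm/s. With guard (N) it stops when the force on the tool has changed by that much, and returns True; else False.
- goto_joints(angles): joint-space move.
- open_gripper() and clamp(): open the fingers fully, or close them until they stop; the grip force is fixed at half the most.
- wait(seconds).
- inverse_kinematics(position, orientation): joint angles nearest the present ones, or None.
- read_state(): the state.
- camera(name): name is "scene" or "top" or "wrist"; returns a dict with "image" (384x512x3 uint8, blue, green, red), "range_z" (384x512 float32, mm along the optical axis (not along the pixel's ray), 0 where there is no reading), "fx", "fy", "cx", "cy" (pixels), "cam_to_world" (4x4, takes a point from camera to world coordinates). Camera axes: x right, y up, looking along -z (the intrinsics and any distortion apply to the point x, -y, -z); pixel columns grow to the right and rows downward; lengths in mm; the calibration is good to about 2 mm. A picture is of the moment at which its call begins.
A pose or a line that the arm cannot do raises PlanningError and nothing moves.
- finish_job(): hands the job in; it is judged then, once.
The state is a dict: "time": time; "qpos": joint angles; "qvel": joint speeds; "joint_efforts": joint torques, N m; "eef_pos": TCP position; "tool_rot": TCP orientation; "ft_force": force on the tool from outside, world axes, zero at the start; "torque": the same for the moment, N m; "finger_gap": finger opening in mm; "gripper_force": force on a finger pad.
Only numpy, scipy, OpenCV 4.12 (cv2) and the standard library are available. Lean on these libraries where they do the work, as an engineer would, in place of code of your own. Each camera call takes 0.05 s, during which the arm holds its last target. There are 200 camera calls.

## Working session

There is one attempt and no reset: what is moved stays moved. The work goes in short steps, each a Python script; the robot and the scene stay as the last script left them, time stands still between calls to the robot, and variables do not carry over. Pictures are saved under pics/ and viewed, at most 14 in all, crops included, and the job is handed in when it is done.

```bash
ls; mkdir -p pics
python3 - <<'E'
from workcell import *
import cv2,numpy as np
for n in("top","scene"):
    c=camera(n); cv2.imwrite(f"pics/{n}0.png",c["image"]); np.savez(f"{n}0.npz",**c)
    print(n,c["fx"],c["fy"],c["cx"],c["cy"],[k for k in c],np.round(c["cam_to_world"],3).tolist(),(c["range_z"]>0).mean())
s=read_state();print(s["time"],s["finger_gap"],s["eef_pos"],np.round(s["tool_rot"],3).tolist(),grip_point_offset)
E
```

```text
pics
top 496.5740548260861 496.5740548260861 252.7855499136859 194.93698238746717 ['image', 'range_z', 'fx', 'fy', 'cx', 'cy', 'cam_to_world'] [[-0.001, 0.996, -0.092, 386.557], [-1.0, -0.002, -0.008, -196.471], [-0.008, 0.092, 0.996, 1600.162], [0.0, 0.0, 0.0, 1.0]] 0.9956715901692709
scene 371.0579746518024 371.0579746518024 254.98935019840565 189.85022888754395 ['image', 'range_z', 'fx', 'fy', 'cx', 'cy', 'cam_to_world'] [[0.972, 0.094, -0.215, 208.774], [-0.235, 0.432, -0.871, -1438.064], [0.011, 0.897, 0.442, 682.853], [0.0, 0.0, 0.0, 1.0]] 0.9939219156901041
0.1 85.35157375891008 [ 173.67890182 -600.07693948  230.79167837] [[0.961, 0.278, -0.0], [0.278, -0.961, 0.001], [-0.0, -0.001, -1.0]] -18.700000000000003
```

View pics/top0.png

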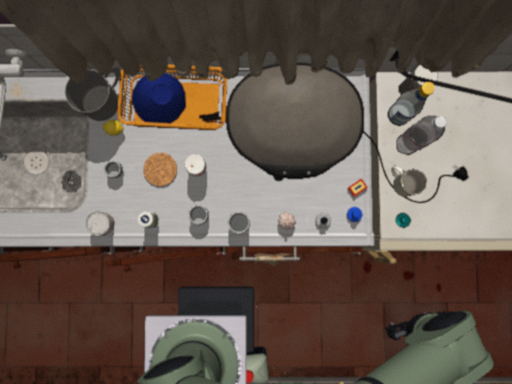

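View pics/scene0.png

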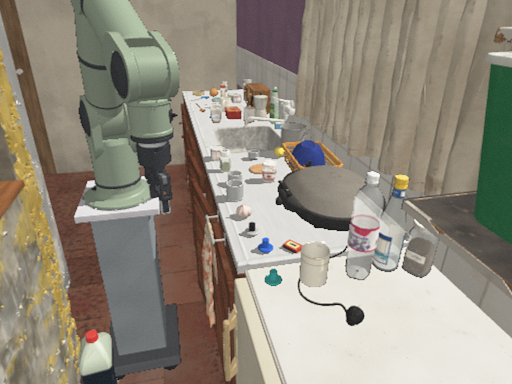

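The top view shows the coaster at (160,170). Open steel pots are at (199,214), (239,222) and (114,170), and the garlic is at (287,220).

Lid-shaped candidates:
- (323,220): grey disc with a black knob
- (354,214): blue
- (403,220): turquoise

The jars and tin appear to be at (98,223), (147,219) and (195,165). I'll check these in one enlarged crop, with a height map for coarse positions.

```bash
cat > h.py <<'E'
import numpy as np,cv2
from workcell import *
def world(c,u,v,d):
    T=np.array(c["cam_to_world"]);u,v,d=map(np.asarray,(u,v,d))
    p=np.stack([(u-c["cx"])/c["fx"]*d,-(v-c["cy"])/c["fy"]*d,-d],-1)
    return p@T[:3,:3].T+T[:3,3]
def cloud(c):
    v,u=np.mgrid[:384,:512]; return world(c,u,v,c["range_z"])
def ray(c,u,v,z):
    """pixel -> point on the plane at height z"""
    T=np.array(c["cam_to_world"]);a=world(c,u,v,1.)-T[:3,3]
    return T[:3,3]+a*((z-T[2,3])/a[...,2])[...,None]
E
python3 - <<'E'
from h import *
c=dict(np.load("top0.npz"));P=cloud(c)
im=c["image"][145:245,80:420]
cv2.imwrite("pics/crop0.png",cv2.resize(im,None,fx=2.35,fy=2.35,interpolation=cv2.INTER_CUBIC))
for n,u,v in [("coaster",160,170),("A",114,170),("B",195,165),("C",98,223),("D",147,219),("E",199,214),("F",239,222),("G",287,220),("lid",323,220),("blue",354,214),("teal",403,220),("box",358,187)]:
    w=P[v-16:v+17,u-16:u+17].reshape(-1,3);m=w[:,2]>(20 if n!="coaster" else 4)
    q=w[m];top=q[q[:,2]>np.percentile(q[:,2],95)-8] if len(q) else w
    print(n,"med-floor",np.round(np.median(w[~m][:,2]),1),"zmax",np.round(np.percentile(q[:,2],97),1) if len(q) else 0,"bbox centre",np.round((top.min(0)+top.max(0))/2)[:2],"size",np.round(np.ptp(top,axis=0)[:2]))
E
```

```text
coaster med-floor 0.8 zmax 13.5 bbox centre [528. -13.] size [282. 367.]
A med-floor -0.4 zmax 155.2 bbox centre [515.  47.] size [258. 486.]
B med-floor -1.2 zmax 89.5 bbox centre [521. -84.] size [269. 225.]
C med-floor -0.2 zmax 62.0 bbox centre [434.  72.] size [ 94. 536.]
D med-floor -1.0 zmax 102.2 bbox centre [432. -16.] size [ 91. 361.]
E med-floor -0.1 zmax 1600.2 bbox centre [443. -89.] size [112. 215.]
F med-floor 0.4 zmax 75.7 bbox centre [ 433. -152.] size [93. 89.]
G med-floor -0.8 zmax 58.9 bbox centre [ 424. -250.] size [ 75. 107.]
lid med-floor -0.4 zmax 1600.2 bbox centre [ 387. -196.] size [0. 0.]
blue med-floor -0.1 zmax 1600.2 bbox centre [ 387. -196.] size [0. 0.]
teal med-floor 0.9 zmax 1600.2 bbox centre [ 387. -196.] size [0. 0.]
box med-floor -0.3 zmax 1600.2 bbox centre [ 387. -196.] size [0. 0.]
```

View pics/crop0.png

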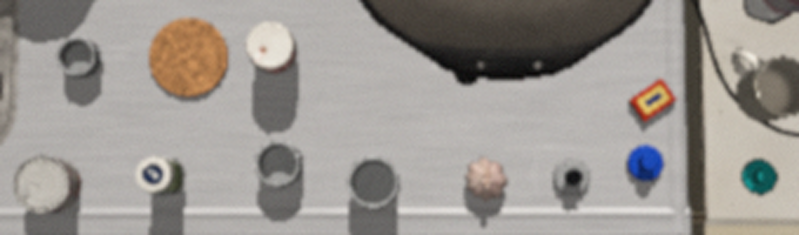

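The crop agrees with the description. The lid is the grey disc with the black knob, at (573,178) in the crop, which is (323,220) in the image; the blue and turquoise ones are the look-alikes. The three pots are the largest at (239,222), the next at (199,214) and the small one at (114,170). Next I'll refine the positions by mask and take wrist views.

Run:
```python
from h import *
c=dict(np.load("top0.npz"))
for n,u,v,z in [("coaster",160,170,8),("small",114,169,40),("jam",195,164,84),("tin",98,223,58),("spice",146,219,98),("mid",199,214,52),("big",239,222,66),("garlic",287,219,40),("lid",323,220,20)]:
    print(n,np.round(ray(c,u,v,z)))
R=np.array([[0,1,0],[1,0,0],[0,0,-1.]])
for p in [(430,-170,250),(440,-90,250),(440,-330,250),(530,90,250),(530,-10,250)]:
  for Rr in (R,R*[-1,-1,1],np.diag([1,-1,-1.]),np.diag([-1,1,-1.])):
    q=inverse_kinematics(p,Rr);print(p,Rr[:,1],None if q is None else np.round(q,2))
movep([430,-250,260],np.diag([1,-1,-1.]))
c=camera("wrist");np.savez("w0.npz",**c);cv2.imwrite("pics/w0.png",c["image"])
s=read_state();print(s["time"],s["eef_pos"]);print(c["fx"],c["fy"],c["cx"],c["cy"],np.round(c["cam_to_world"],3))
```

```text
coaster [616. 117.   8.]
small [615. 257.  40.]
jam [624.  -6.  84.]
tin [443. 297.  58.]
spice [453. 139.  98.]
mid [471. -16.  52.]
big [ 445. -141.   66.]
garlic [ 455. -291.   40.]
lid [ 453. -407.   20.]
(430, -170, 250) [1. 0. 0.] [ 0.7   0.28 -0.55  1.97  0.18  0.94  0.07]
(430, -170, 250) [-1. -0. -0.] [-0.47  0.35  0.92  2.02 -0.35  0.93 -2.51]
(430, -170, 250) [ 0. -1.  0.] [ 0.46  0.25 -0.25  1.98  0.08  0.92 -1.4 ]
(430, -170, 250) [0. 1. 0.] [ 0.93  0.33 -0.84  1.96  0.29  0.98  1.52]
(440, -90, 250) [1. 0. 0.] [ 0.58  0.26 -0.61  1.99  0.19  0.94 -0.12]
(440, -90, 250) [-1. -0. -0.] [-0.83  0.48  1.25  2.05 -0.55  1.   -2.45]
(440, -90, 250) [ 0. -1.  0.] [ 0.37  0.23 -0.35  2.    0.1   0.92 -1.61]
(440, -90, 250) [0. 1. 0.] [ 0.82  0.32 -0.92  1.99  0.31  0.98  1.32]
(440, -330, 250) [1. 0. 0.] [ 0.85  0.41 -0.42  1.76  0.19  1.01  0.36]
(440, -330, 250) [-1. -0. -0.] [ 0.31  0.39  0.3   1.79 -0.14  0.98 -2.47]
(440, -330, 250) [ 0. -1.  0.] [ 0.58  0.38 -0.06  1.78  0.03  0.98 -1.06]
(440, -330, 250) [0. 1. 0.] [ 1.1   0.47 -0.77  1.75  0.37  1.07  1.77]
(530, 90, 250
[... 208 characters left out ...]
 90, 250) [0. 1. 0.] [ 0.46  0.54 -1.04  1.77  0.51  1.13  0.82]
(530, -10, 250) [1. 0. 0.] [ 0.4   0.41 -0.65  1.8   0.29  1.02 -0.36]
(530, -10, 250) [-1. -0. -0.] [ 0.77  0.64 -1.27  1.79  0.65  1.22  2.45]
(530, -10, 250) [ 0. -1.  0.] [ 0.23  0.37 -0.42  1.81  0.18  0.99 -1.83]
(530, -10, 250) [0. 1. 0.] [ 0.57  0.48 -0.91  1.8   0.42  1.08  1.08]
1.75 [ 429.65772219 -250.88691776  259.90215774]
321.24769423559695 321.24769423559695 253.96094337365375 193.24531375833496 [[ 1.00000e-03  9.56000e-01  2.93000e-01  5.05135e+02]
 [-1.00000e+00  0.00000e+00  1.00000e-03 -2.50799e+02]
 [ 1.00000e-03 -2.93000e-01  9.56000e-01  4.02599e+02]
 [ 0.00000e+00  0.00000e+00  0.00000e+00  1.00000e+00]]
```

View pics/w0.png

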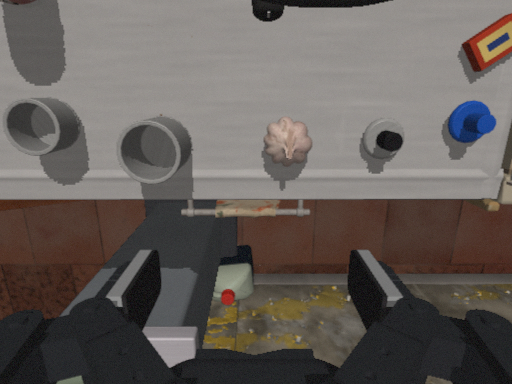

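In the wrist view, the middle pot's rim is near (35,127), the big pot's near (150,152), the garlic is at (288,140), the black-knob lid is at (385,140) and the blue one at (470,122). I'll add a few more wrist places for two-view heights.

Run:
```python
from h import *
R=np.diag([1,-1,-1.])
for i,p in enumerate([(430,-340,260),(430,-60,260),(540,110,280),(540,200,280)],1):
    movep(p,R);c=camera("wrist");np.savez(f"w{i}.npz",**c)
print(read_state()["time"])
approx=dict(coaster=(616,117,8),small=(615,257,40),mid=(471,-16,52),big=(445,-141,66),lid=(453,-407,14),knob=(453,-407,40))
C={i:dict(np.load(f"w{i}.npz")) for i in range(5)}
def project(c,p):
    T=c["cam_to_world"];q=T[:3,:3].T@(np.array(p)-T[:3,3]);return c["cx"]+c["fx"]*q[0]/-q[2],c["cy"]-c["fy"]*q[1]/-q[2],-q[2]
for n,p in approx.items():
    for i,c in C.items():
        u,v,d=project(c,p)
        if not(25<u<487 and 25<v<230):continue
        P=cloud(c);w=np.hypot(P[...,0]-p[0],P[...,1]-p[1])<75 if n=="coaster" else np.hypot(P[...,0]-p[0],P[...,1]-p[1])<52
        q=P[w&(P[...,2]<120)&(c["range_z"]>0)];h=np.percentile(q[:,2],98)
        print(n,i,np.round((u,v,d)),"zmax98",np.round(h,1),"n",len(q),"hist",np.histogram(q[:,2],np.arange(-6,90,6))[0])
cv2.imwrite("pics/w123.png",np.vstack([C[2]["image"][:230],C[3]["image"][:300]]))
```

```text
4.7583
coaster 3 [247.  94. 396.] zmax98 9.6 n 11725 hist [2513 2706 6506    0    0    0    0    0    0    0    0    0    0    0
    0]
coaster 4 [321.  94. 396.] zmax98 9.7 n 11696 hist [2570 2641 6485    0    0    0    0    0    0    0    0    0    0    0
    0]
small 3 [124.  95. 365.] zmax98 40.7 n 5667 hist [1528 1949   65  905  159  171  178  706    6    0    0    0    0    0
    0]
small 4 [204.  95. 366.] zmax98 40.8 n 5616 hist [1512 2175   86  979   66   69   67  659    3    0    0    0    0    0
    0]
mid 0 [ 35. 128. 345.] zmax98 52.7 n 6662 hist [1647 1403  104  860  289  313  335  354  372  981    4    0    0    0
    0]
mid 2 [212. 129. 346.] zmax98 52.8 n 5710 hist [1521 1531   94 1330   78   78   83   88   88  811    8    0    0    0
    0]
mid 3 [355. 217. 396.] zmax98 52.8 n 4230 hist [920 998  54 744 158 162 175 180 191 644   4   0   0   0   0]
mid 4 [428. 217. 397.] zmax98 52.8 n 4461 hist [931 981  51 636 202 226 241 255 250 685   3   0   0   0   0]
big 0 [150. 154. 339.] zmax98 66.8 n 5971 hist [ 940 2148  294  164  166  175  183  186  201  219  228  645  422    0
    0]
big 1 [ 64. 154. 339.] zmax98 66.7 n 6842 hist [1006 1759  343  261  273  282  294  323  335  365  377  814  410    0
    0]
big 2 [330. 155. 340.] zmax98 66.9 n 5526 hist [ 816 2173  333  112  139  139  136  162  147  166  173  557  473    0
    0]
lid 0 [383. 140. 387.] zmax98 40.3 n 5527 hist [1943 2256  107  806   33   42   34  304    2    0    0    0    0    0
    0]
lid 1 [309. 140. 386.] zmax98 40.2 n 5536 hist [2000 2217  105  871   16   17   19  290    1    0    0    0    0    0
    0]
knob 0 [392. 143. 362.] zmax98 40.3 n 5527 hist [1943 2256  107  806   33   42   34  304    2    0    0    0    0    0
    0]
knob 1 [312. 143. 361.] zmax98 40.2 n 5536 hist [2000 2217  105  871   16   17   19  290    1    0    0    0    0    0
    0]
```

View pics/w123.png

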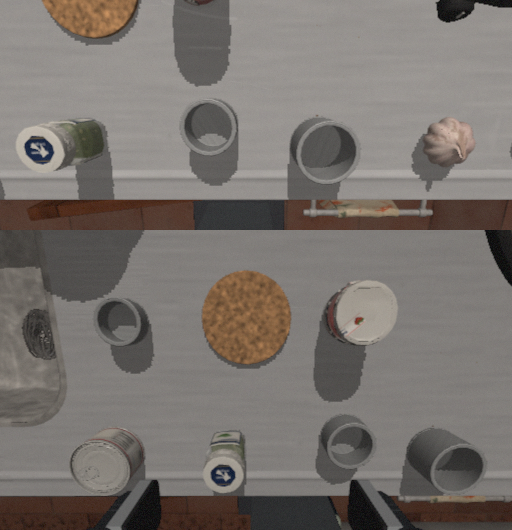

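The upper panel (view 2) shows the middle pot at (208,127), the big pot at (325,150), the spice jar at (60,145) and the garlic at (448,142). The lower panel (view 3) shows the coaster at (247,88), the small pot at (121,92) and the jam jar at (362,83). Now I'll fit the rim ellipses and triangulate.

Run:
```python
from h import *
C={i:dict(np.load(f"w{i}.npz")) for i in range(5)}
def centre(c,p,z,r,colour=False):
    P=cloud(c);m=(np.hypot(P[...,0]-p[0],P[...,1]-p[1])<r)&(abs(P[...,2]-z)<4)
    if colour: m&=(c["image"][...,2].astype(int)-c["image"][...,0]>40)
    k,_=cv2.findContours(m.astype(np.uint8),cv2.RETR_EXTERNAL,cv2.CHAIN_APPROX_NONE)
    (u,v),ax,_=cv2.fitEllipse(cv2.convexHull(max(k,key=cv2.contourArea)));return u,v,ax
def tri(c1,a,c2,b):
    o=[c["cam_to_world"][:3,3] for c in(c1,c2)];d=[world(c,*x[:2],1.)-q for c,x,q in((c1,a,o[0]),(c2,b,o[1]))]
    s=np.linalg.lstsq(np.stack([d[0],-d[1]],1),o[1]-o[0],rcond=None)[0];A=o[0]+s[0]*d[0];B=o[1]+s[1]*d[1];return (A+B)/2,np.linalg.norm(A-B)
for n,p,z,r,vs in [("coaster",(616,117),8,75,(3,4)),("small",(615,257),40,40,(3,4)),("mid",(471,-16),52,45,(0,2)),("big",(445,-141),66,50,(0,2)),("lid",(453,-407),14,38,(0,1)),("knob",(453,-407),40,25,(0,1))]:
    e=[centre(C[i],p,z,r,n=="coaster") for i in vs]
    t,g=tri(C[vs[0]],e[0],C[vs[1]],e[1])
    print(n,"tri",np.round(t,1),"gap",round(g,1),"rays",[np.round(ray(C[i],x[0],x[1],z)[:2],1) for i,x in zip(vs,e)],"diam",[np.round(np.array(x[2])/C[i]["fx"]*(400 if z<10 else 340),0) for i,x in zip(vs,e)])
```

```text
coaster tri [624.6 118.8   6.8] gap 0.1 rays [array([624.5, 118.8]), array([624.6, 119. ])] diam [array([110., 116.]), array([109., 117.])]
small tri [619.2 265.5  37.4] gap 0.1 rays [array([619.1, 264.5]), array([619.3, 265.1])] diam [array([49., 55.]), array([49., 53.])]
mid tri [472.4 -10.4  49.5] gap 0.1 rays [array([472.6, -12.1]), array([472.7, -10.8])] diam [array([56., 68.]), array([59., 62.])]
big tri [ 447.5 -138.8   64.4] gap 0.2 rays [array([ 447.7, -139.3]), array([ 447.9, -138.4])] diam [array([65., 71.]), array([66., 70.])]
lid tri [ 454.8 -407.    10.9] gap 0.2 rays [array([ 455.3, -405.8]), array([ 455.1, -406.5])] diam [array([41., 46.]), array([42., 44.])]
knob tri [ 454.2 -407.4   36.6] gap 0.3 rays [array([ 454.8, -405.9]), array([ 454.5, -406.8])] diam [array([20., 22.]), array([20., 21.])]
```

```bash
cat >> h.py <<'E'
RX=np.array([[0,1,0],[1,0,0],[0,0,-1.]])   # fingers close along x
def st(tag):
    s=read_state();print(tag,"t",round(s["time"],1),"tcp",np.round(s["eef_pos"],1),"gap",round(s["finger_gap"],1),"grip",round(s["gripper_force"],1),"F",np.round(s["ft_force"],1),flush=True);return s
def pick(x,y,dz,lift):
    movep([x,y,dz+100],RX);movel([x,y,dz],max_speed=100);st("at");clamp();st("clamped")
    movel([x,y,lift],max_speed=150);st("lifted")
def place(x,y,z,high,guard=6,over=4,release=True):
    """z: TCP height expected at rest"""
    movep([x,y,high],RX);movel([x,y,z+15],max_speed=120)
    hit=movel([x,y,z-over],max_speed=20,guard=guard);print("hit",hit);s=st("down")
    if release: open_gripper();movel([x,y,high],max_speed=150)
    return s
E
python3 - <<'E'
from h import *
pick(447.7,-138.8,25,190)
place(624.6,118.9,33,200)
movep([624.6,50,290],RX)
c=camera("wrist");np.savez("p1.npz",**c);cv2.imwrite("pics/p1.png",c["image"]);st("end")
E
```

```text
at t 7.7 tcp [ 448.  -138.9   25.4] gap 85.4 grip 0.0 F [-0.2  0.1  0.5]
clamped t 8.0 tcp [ 447.9 -139.    25.8] gap 66.0 grip 63.5 F [-4.5  0.4 14.1]
lifted t 9.3 tcp [ 447.3 -138.7  189.3] gap 65.9 grip 66.9 F [ 0.4  0.1 -2.1]
hit True
down t 12.6 tcp [624.5 118.9  33.9] gap 65.9 grip 68.0 F [-2.4 -1.7 11.1]
end t 14.8 tcp [624.2  50.1 289.3] gap 85.4 grip 0.0 F [-0.6 -0.  -0.7]
```

View pics/p1.png

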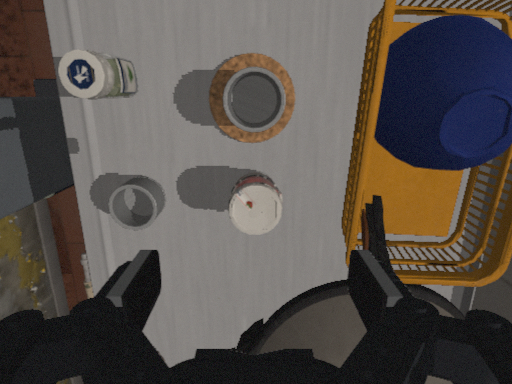

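The picture shows the big pot upright at (254,98) on the coaster at (252,97), with the jam jar at (256,205) undisturbed. Next I'll measure how well it is centred and pick the middle pot.

```bash
cat >> h.py <<'E'
def centre(c,p,z,r,colour=False):
    """outer-contour ellipse centre of what stands at height z near p, as a world point"""
    P=cloud(c);m=(np.hypot(P[...,0]-p[0],P[...,1]-p[1])<r)&(abs(P[...,2]-z)<4)
    if colour: m&=(c["image"][...,2].astype(int)-c["image"][...,0]>40)
    k,_=cv2.findContours(m.astype(np.uint8),cv2.RETR_EXTERNAL,cv2.CHAIN_APPROX_NONE)
    (u,v),ax,_=cv2.fitEllipse(cv2.convexHull(max(k,key=cv2.contourArea)))
    return ray(c,u,v,z),np.median(P[m][:,2])
def look(name,x,y,z,targets,dx=0,dy=-65):
    movep([x+dx,y+dy,z],RX);c=camera("wrist");np.savez(name+".npz",**c);cv2.imwrite(f"pics/{name}.png",c["image"])
    return [centre(c,*t) for t in targets]
E
python3 - <<'E'
from h import *
c=dict(np.load("p1.npz"))
print(centre(c,(624.6,119),8,75,True),centre(c,(624.6,119),74,50),centre(c,(472,-11),52,45))
pick(472.5,-11,8,260)
st("held")
E
```

```text
(array([622.64991152, 120.62817836,   8.        ]), np.float64(8.155326039563931)) (array([624.54716361, 119.47462372,  74.        ]), np.float64(73.97211819689628)) (array([472.59486121, -10.19933668,  52.        ]), np.float64(51.823794638942445))
at t 16.9 tcp [472.8 -11.    8.5] gap 85.3 grip 0.0 F [-0.2 -0.1  1.1]
clamped t 17.2 tcp [472.8 -11.1   8.8] gap 60.7 grip 60.6 F [-4.1 -0.4 18.6]
lifted t 19.1 tcp [472.2 -11.  259.4] gap 60.8 grip 65.0 F [ 0.  -0.7 -1.1]
held t 19.1 tcp [472.2 -11.  259.4] gap 60.8 grip 65.0 F [ 0.  -0.7 -1.1]
```

Run:
```python
from h import *
s=place(624.6,118.7,74,230)
print(look("p2",624.6,119,330,[((624.6,119),118,45)]));st("end")
c=cv2.imread("pics/p2.png");cv2.imwrite("pics/p2c.png",cv2.resize(c[0:230,130:400],None,fx=2,fy=2))
```

```text
hit True
down t 21.9 tcp [624.5 118.7  75. ] gap 60.8 grip 65.7 F [-0.7 -0.4  9.3]
[(array([624.66768821, 119.21102464, 118.        ]), np.float64(118.00165225856591))]
end t 24.1 tcp [624.3  54.1 329.1] gap 85.8 grip 0.0 F [ 0.   0.1 -1.4]
```

View pics/p2c.png

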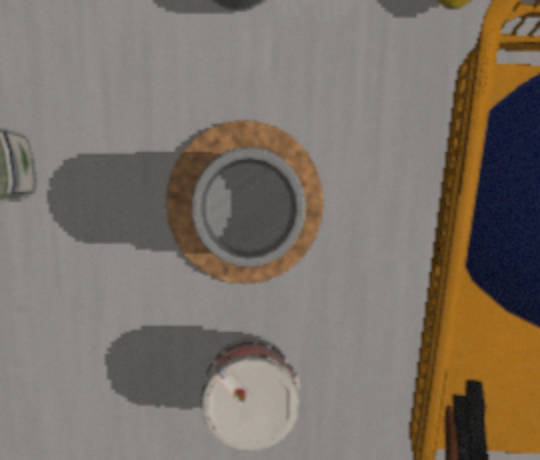

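The middle pot's rim centre is at (249,205) in the crop and measures 118.0 mm high, so it is fully home. Next is the small pot.

Run:
```python
from h import *
e=look("s0",619.3,264.9,200,[((619,265),40,40)]);print(e);y=e[0][0][1]
y=(y+264.9)/2
pick(619.3,y,6,250)
place(624.6,118.9,116,250)
print(look("p3",624.6,119,360,[((624.6,119),150,45)]));st("end")
c=cv2.imread("pics/p3.png");cv2.imwrite("pics/p3c.png",cv2.resize(c[0:230,130:400],None,fx=2,fy=2))
```

```text
[(array([618.62765884, 265.34949057,  40.        ]), np.float64(39.9444754713312))]
at t 26.6 tcp [619.7 265.3   6.7] gap 85.1 grip 0.0 F [-0.8 -0.   0.3]
clamped t 27.0 tcp [619.6 265.2   6.9] gap 52.8 grip 62.0 F [-3.2 -2.2 10.6]
lifted t 28.8 tcp [619.1 265.  249.2] gap 52.9 grip 62.9 F [ 0.3 -0.  -1.7]
hit True
down t 31.3 tcp [624.6 118.9 116.9] gap 52.5 grip 64.0 F [-2.1 -0.9  9.1]
[(array([624.71493349, 118.78989011, 150.        ]), np.float64(149.98090887025015))]
end t 33.4 tcp [624.3  54.1 359. ] gap 85.1 grip 0.0 F [ 0.5  0.6 -1.3]
```

View pics/p3c.png

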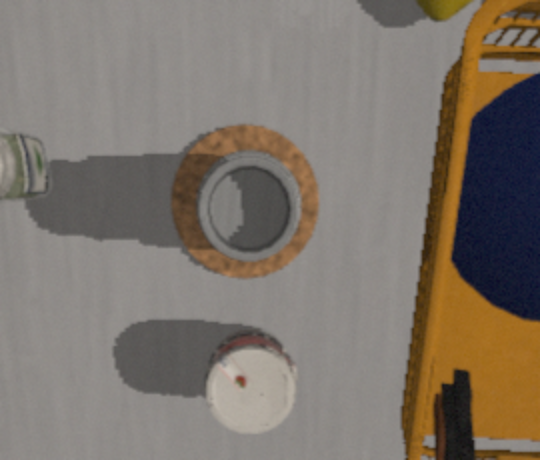

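The small pot is centred on the tower, and its rim measures 150.0 mm, so it is fully home. Now the black-knob lid, with a check in hand before placing.

Run:
```python
from h import *
e=look("l0",454.6,-406.5,200,[((454.6,-406.5),40,22),((454.6,-406.5),14,38)]);print(e)
k=e[0][0]
if abs(k[1]+406.7)<4 and abs(k[0]-454.5)<4:
    y=(k[1]-406.8)/2
    pick(k[0],y,15.5,270)
c=camera("wrist");cv2.imwrite("pics/l1.png",c["image"])
```

```text
[(array([ 453.99952032, -407.68803653,   40.        ]), np.float64(40.042488851510996)), (array([ 453.94161734, -407.2751867 ,   14.        ]), np.float64(13.949015249111142))]
at t 37.2 tcp [ 454.3 -407.5   16.1] gap 85.2 grip 0.0 F [-0.4  0.  -0.6]
clamped t 37.8 tcp [ 454.1 -407.3   15.8] gap 19.7 grip 58.6 F [-2.1  1.4  5.1]
lifted t 39.6 tcp [ 453.8 -407.1  269.3] gap 19.6 grip 58.6 F [0.2 0.2 0.6]
```

View pics/l1.png

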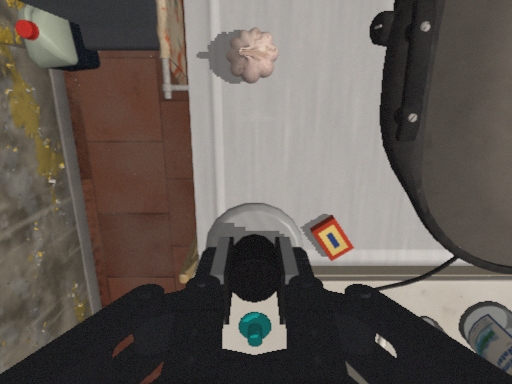

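The grey lid is held level by its black knob at (255,265). Placing it now.

Run:
```python
from h import *
movep([500,-150,290],RX)
place(624.6,118.9,157.5,270,guard=5)
print(look("p4",624.6,119,400,[((624.6,119),182,25),((624.6,119),156,45)]));st("end")
c=camera("scene");np.savez("scene1.npz",**c)
t=camera("top");np.savez("top1.npz",**t)
a=cv2.resize(cv2.imread("pics/p4.png")[0:230,130:400],None,fx=1.4,fy=1.4);b=cv2.resize(c["image"][110:240,200:340],(347,322));d=cv2.resize(t["image"][100:250,70:420],(725,278))
cv2.imwrite("pics/fin.png",np.vstack([np.hstack([a,b]),d[:, :a.shape[1]+b.shape[1]]]) if a.shape[1]+b.shape[1]<=725 else a)
```

```text
hit True
down t 43.5 tcp [624.7 119.  157.7] gap 19.7 grip 59.6 F [-0.9 -0.4  8.9]
[(array([624.82915675, 118.44871741, 182.        ]), np.float64(182.11457166220953)), (array([624.75417761, 118.6966351 , 156.        ]), np.float64(155.8413616678472))]
end t 45.8 tcp [624.3  54.1 398.9] gap 85.3 grip 0.0 F [ 0.5 -0.3 -0.9]
```

View pics/fin.png

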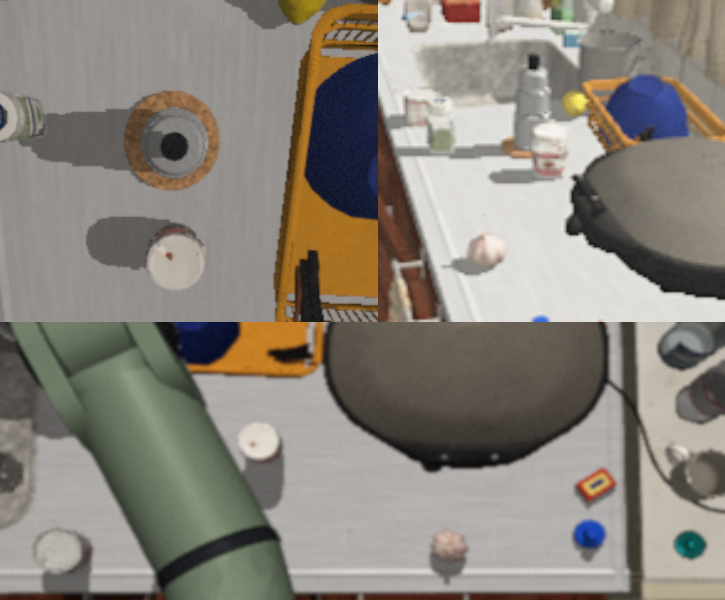

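The tower stands straight, with the knob at (175,147) in the wrist panel and (533,62) in the scene panel. The lid disc is at 156 mm and the knob top at 182 mm, both as they should be. The jars, tin and garlic have not moved.

```bash
python3 -c "
from workcell import *
print(finish_job())"
```

```text
the job is handed in; nothing more can be done
None
```

The tower is finished and handed in: big pot, middle pot, small pot and black-knob lid stand free on the coaster, each fully home by measured height, with the jars, tin and garlic unmoved in the last pictures (46 s of the 109 s used).

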